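# Tighten the clamp nut at the bottom of a loudspeaker's screw well

### The job

Take the big socket driver from its wooden stand and tighten the hex nut at the bottom of the deep well between the two cones of the loudspeaker cabinet: seat the socket fully on the nut, feeling for its flats without forcing it, and turn it clockwise until the nut comes up against its stop, without wrenching it. Then put the driver back upright in the same hole of the stand, and leave the small driver and everything else on the bench alone.

Things in the scene. Friction and masses are not known exactly. Their poses are not given: they have to be found in the camera images.
- big_driver: big socket driver (the tool to use), loose, upright in one hole of the stand, 180 mm long, 0.25 to 0.4 kg: steel shaft 14 mm thick, socket head (lowest 44 mm) 35 mm in diameter. Origin: centre of its lower end, z up along it. Black plastic handle of square section, 30 x 30 mm, flats facing its own x and y axes, from 130 to 180 mm above the origin.
- socket_mouth (a point): centre of the big driver's lower end (same place and axes as its origin): mouth of a hexagonal recess 24 mm deep, 25.2 mm across flats; one flat faces the driver's own +x axis, corners lie 30 degrees from it.
- small_driver: small driver, not for use here, loose, upright in the other hole of the stand: same length, handle and origin as the big one, but its socket head is only 25 mm in diameter and its shaft 10 mm; 0.22 kg.
- stand: fixed pale wooden block 190 x 80 x 35 mm; origin: centre of its underside, x along its length. Two round holes 41 mm wide at x = -50 and +50 mm, 27 mm deep (hole floor 8 mm above the bench). Which driver stands in which hole varies.
- cabinet_box: fixed dark loudspeaker cabinet lying face up in a cradle, 150 x 250 mm, 94 mm high (cradle rails 186 x 290 mm over all, 30 mm high); origin: centre of its underside, y along its length. Two cones at y = -76 and +76 mm stand up to 11 mm above its face; in its middle is a deep round well, 37 mm in diameter.
- well_mouth (a point): centre of the top of the well's flared grey lip, 104 mm above the underside of the cabinet, on the axis of the well (z up). The lip is 48 mm wide inside at the top, 56 mm outside, and stands 10 mm above the cabinet's face.
- nut_seat (a point): centre of the floor of the well, 84 mm below well_mouth. A steel hex nut stands over it on a spring washer: 24 mm across flats, 12 mm high, with a conical stud end rising 7 mm more (24 mm wide at its foot) that centres the socket. A socket not lined up with the flats rests 12 mm above this point; lined up within about 5 degrees, it slides down over the nut to the floor.
- clamp_nut (a joint): turn of the nut in rad, growing clockwise seen from above (tightening): starts between 0.1 and 0.5, stops hard at 1.2 (tight; 0.3 N m is plenty, over 0.8 N m is wrenching). It turns with a light drag (under 0.15 N m) and stays where it is left. This value does not tell how the flats lie: they may lie any way (within 60 degrees) and must be found by feel.
- spring_washer (a joint): how far the nut is pressed down against the spring washer under it, in m (0 at rest): 5 N per mm. It must never be crushed by 5 mm (25 N). A fully seated socket rests on the floor of the well around it and does not load it.
- screwdriver: bystander: screwdriver 170 mm long lying on the bench, handle about 30 mm thick; origin on its underside.
- loose_speaker: bystander: round black loudspeaker unit, 92 mm across, 48 mm high; origin: centre of its underside.
- pry_bar: bystander: flat blue plastic pry bar 175 x 22 x 8 mm lying on the bench; origin near the middle of its underside.
- wire_reel: bystander: grey reel 60 mm across, 30 mm high; origin: centre of its underside.

How it is judged:
By the outcome, as a careful person would: the job done as asked, in the order asked, and still so for the second after the job is handed in, with the robot touching nothing.
It also fails if it takes over 69 s, if anything falls off the work surface, if the arm or the gripper's body presses on something with over 40 N, if the wrist force passes 120 N, or if a joint passes its speed limit or range.

### The arm

A 6-joint arm with a two-finger parallel gripper is mounted at the origin on the work surface. World frame = base frame: x ahead of the robot, y to its left, z up, the work surface at z = 0. Lengths are in mm, angles in rad, forces in N, time in s.
With the tool pointing down it reaches from about 275 to 750 mm from the base axis. Payload 10.2 kg.
Tool frame: the origin (TCP) lies at the very end of the fingers, on their centre line; the grasp point (between the pads) lies 19 mm behind it (ctrl.tcp_to_grasp is the distance from the TCP to the grasp point, in mm); z points along the fingers, x is the direction in which the jaws open and shut, and the axes are right-handed (so a half turn about z gives the same grasp; the last joint's range is limited). The gripper opens to 85 mm and grips with 20 to 120 N. Pads are 22 mm wide; open, the fingers measure 114 mm over their backs; the gripper's body (76 mm by 85 mm) begins 54 mm behind the grasp point. The pads swing forward as they close: fully open they stand 13 mm farther back than shut.
Start: joints at [-1.478, 0.313, 1.498, -0, 1.331, -0.223], TCP at [163.04, -499.048, 231.294] pointing down, gripper open.
Joint ranges: [-2.94, 2.94], [-0.97, 2.17], [0.19, 2.56], [-1.23, 4.37], [0.02, 3.11], [-2.88, 2.88]. Speed limits (rad/s): [2.39, 2.39, 3.01, 3.14, 3.14, 3.14].

### API

Orientations are given as a unit quaternion [w, x, y, z].
In Python, from rig import monitor, vision, order, ctrl gives the robot as it stands. The module is installed in compiled form; this text tells all that it offers.
- The arm moves only by the shell command python3 -m pendant 'ROWS' [FORCE]. ROWS is JSON, a list that holds one entry, the list of rows, each a list of 5 numbers: the closure, from -1 (fully open) to 1 (shut), then the shift along the world's x, y, z in m, then the turn about the world's z in degrees. In form: [[[fingers, dx, dy, dz, spin], ...]]. A call has 1 to 20 rows; each row is the pose to reach, as a shift and turn from the pose commanded when the call began; what a row does not reach only later rows make up. A row lasts 1/10 s, in which the tool goes at most 50 mm and 8.59 degrees, less where a joint would pass 70% of its speed; a pose out of reach is approached as far as the arm can. A call with a gripper value outside its range is refused whole. The fingers move at their own pace and stop on an object; FORCE is the grip in N (left out, the last holds). Time passes only in rows, so rows that repeat a pose let the fingers close. It gives the time, the measured TCP pose, the force and the opening at its end, in the units of the state.
- monitor.sense(): the state, without advancing time (a new reading comes with each control period).
- vision.capture(name): name is "scene" or "top" or "wrist"; returns (picture, depth): 400x640x3 uint8, red, green, blue; 400x640 float32, mm along the optical axis (not along the pixel's ray), 0 where there is no reading.
- vision.camera_info(name): a dict with "fov_y" (degrees; the focal length in pixels is half the picture's height over the tangent of half this angle, whatever the lens; pixels are square), "cx", "cy" (the principal point, pixels), "distortion" ([k1, k2, p1, p2, k3] as OpenCV has them; the pictures are not rectified), "R" (3x3) and "t" (3): a world point X has camera coordinates R X + t; the wrist camera has in their place "hand_eye" (4x4, takes a point from camera to tool coordinates, whose origin is the TCP and whose axes are the tool frame's). Camera axes: x right, y down, z forward; pixel columns grow to the right and rows downward; lengths in mm; the calibration is good to about 2 mm. A picture is of the moment at which its call begins: read the wrist's pose just before it. camera_info takes no time and is no camera call.
- order.finish_job(): hands the job in, once; it reports no verdict.
The state is a dict: "time_s": time; "joints": joint angles; "dq": joint speeds; "tau": joint torques, N m; "eef_pos": TCP position; "ee_rot": TCP orientation; "force": force on the tool from outside, world axes, zero at the start; "wrist_torque": the same for the moment, N m; "grip_width": opening from 0.0 (shut) to 1.0 (fully open).
Only numpy, scipy, OpenCV 4.12 (cv2) and the standard library are available. Lean on these libraries where they do the work, as an engineer would, in place of code of your own. Each camera call takes 0.05 s, during which the arm holds its last target.

## Working session

There is one attempt and no reset: what is moved stays moved. The work goes in short steps, Python scripts to look and compute and a shell command to move; the robot and the scene stay as the last step left them, time stands still between calls to the robot, and variables do not carry over. Pictures are saved under pics/ and viewed, and the job is handed in when it is done.

```bash
mkdir -p pics; cat > h.py <<'E'
from rig import monitor, vision, order, ctrl
import numpy as np, cv2
from scipy.spatial.transform import Rotation as Ro
def cam(name):
    s=monitor.sense(); im,d=vision.capture(name); i=vision.camera_info(name)
    return s,im,d,i
def K(i,h=400):
    f=h/2/np.tan(np.radians(i["fov_y"])/2)
    return np.array([[f,0,i["cx"]],[0,f,i["cy"]],[0,0,1.]])
def pose(s,i):
    if "hand_eye" in i:
        q=s["ee_rot"]; T=np.eye(4); T[:3,:3]=Ro.from_quat([q[1],q[2],q[3],q[0]]).as_matrix(); T[:3,3]=s["eef_pos"]
        return T@np.array(i["hand_eye"])
    T=np.eye(4); R=np.array(i["R"]); T[:3,:3]=R.T; T[:3,3]=-R.T@np.array(i["t"]); return T
def cloud(s,d,i):
    v,u=np.mgrid[0:400,0:640]; p=np.stack([u.ravel(),v.ravel()],1).astype(np.float64)
    n=cv2.undistortPoints(p[:,None],K(i),np.array(i["distortion"],float))[:,0]
    z=d.ravel(); P=np.c_[n*z[:,None],z]; T=pose(s,i)
    W=P@T[:3,:3].T+T[:3,3]; W[z==0]=np.nan
    return W.reshape(400,640,3)
E
python3 - <<'E'
from h import *
print(monitor.sense())
for n in ["scene","top","wrist"]:
    s,im,d,i=cam(n); cv2.imwrite(f"pics/{n}0.png",im[:,:,::-1]); np.savez(f"{n}0.npz",W=cloud(s,d,i),im=im,d=d); print(n,i)
E
```

```text
{'time_s': 0.0, 'joints': array([-1.47839802e+00,  3.13462769e-01,  1.49847274e+00,  1.86123318e-05,
        1.33102130e+00, -2.23401732e-01]), 'dq': array([-2.23425729e-04,  7.20817001e-04,  5.41218088e-04,  8.69608369e-05,
        1.89262641e-03, -1.73610675e-03]), 'tau': array([ 3.50854079e-04, -4.12268722e+01, -2.59741831e+01, -1.82292983e-04,
        4.22052137e-03, -4.71152589e-05]), 'eef_pos': array([ 163.01905761, -498.76022724,  230.7151309 ]), 'ee_rot': array([-5.18794198e-04,  8.09497443e-01, -5.87123006e-01, -4.42901510e-04]), 'force': array([0.14575074, 0.96341518, 0.56623933]), 'wrist_torque': array([-0.01493176,  0.00548876, -0.01539377]), 'grip_width': 0.9997970731349766}
scene {'fov_y': 50.55306831007516, 'cx': 315.1298217015661, 'cy': 197.7958533587159, 'distortion': array([-0.03767088,  0.        ,  0.        ,  0.        ,  0.        ]), 'R': array([[ 0.83791485,  0.54579963, -0.00121521],
       [ 0.42952567, -0.66078084, -0.61552935],
       [-0.33675868,  0.51523922, -0.78811303]]), 't': array([-558.71855799, -155.90283778, 1276.74447262])}
top {'fov_y': 45.817
[... 191 characters left out ...]
 0.01399841],
       [-0.98967332, -0.02505827, -0.14113397],
       [ 0.14143255, -0.01056344, -0.98989153]]), 't': array([  64.20130837,  634.0138724 , 1154.92664205])}
wrist {'fov_y': 58.953106589129746, 'cx': 314.47189758022677, 'cy': 205.28542823678134, 'distortion': array([-0.04597184,  0.        ,  0.        ,  0.        ,  0.        ]), 'hand_eye': array([[ 9.99999423e-01, -9.88939098e-04,  4.20093651e-04,
         7.38824152e-01],
       [ 8.00234735e-04,  9.46395887e-01,  3.23008027e-01,
        -8.25924649e+01],
       [-7.17010171e-04, -3.23007504e-01,  9.46396132e-01,
        -1.41350527e+02],
       [ 0.00000000e+00,  0.00000000e+00,  0.00000000e+00,
         1.00000000e+00]])}
```

View pics/scene0.png

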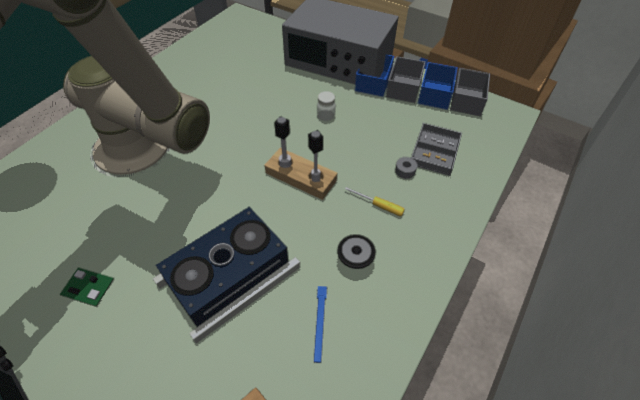

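View pics/top0.png

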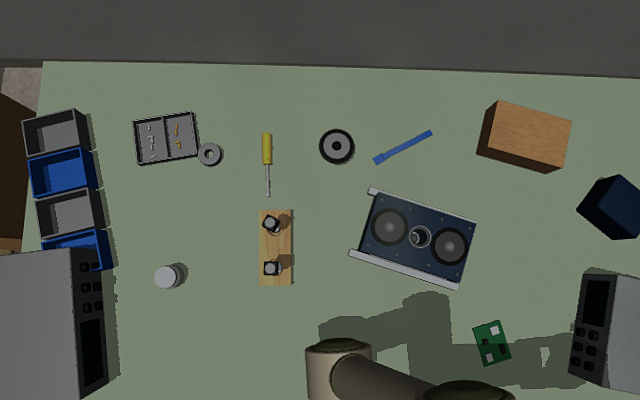

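View pics/wrist0.png

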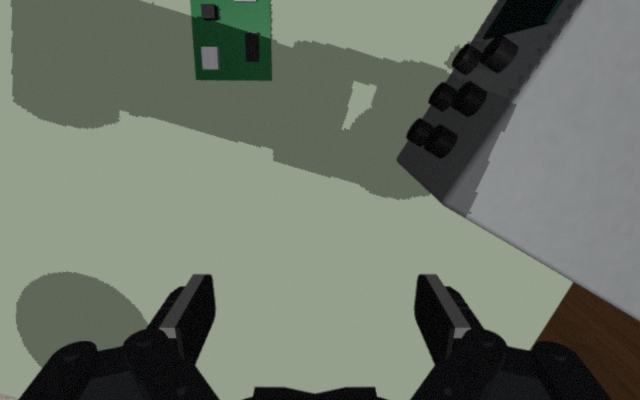

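The stand is at top pixel (276,247), with driver handles at (271,223) and (272,268). The cabinet is at (418,238) and its well at (420,237). Next I zoom in to tell the two drivers apart, and measure.

```bash
python3 - <<'E'
from h import *
a=np.load("scene0.npz"); t=np.load("top0.npz")
im=a["im"][100:210,240:360]; im2=t["im"][200:295,245:305]
A=cv2.resize(im,None,fx=5,fy=5,interpolation=cv2.INTER_CUBIC)
B=cv2.resize(im2,None,fx=5,fy=5,interpolation=cv2.INTER_CUBIC)
cv2.imwrite("pics/z1.png",A[:,:,::-1]);cv2.imwrite("pics/z2.png",B[:,:,::-1])
W=t["W"]
for r in range(212,284,4): print(r,[tuple(np.round(W[r,c]).astype(int)) for c in (262,267,271,275,279,285,290)])
E
```

```text
212 [(np.int64(586), np.int64(213), np.int64(35)), (np.int64(586), np.int64(200), np.int64(36)), (np.int64(586), np.int64(190), np.int64(38)), (np.int64(587), np.int64(180), np.int64(33)), (np.int64(587), np.int64(170), np.int64(38)), (np.int64(588), np.int64(155), np.int64(36)), (np.int64(588), np.int64(142), np.int64(32))]
216 [(np.int64(576), np.int64(213), np.int64(32)), (np.int64(562), np.int64(186), np.int64(190)), (np.int64(562), np.int64(177), np.int64(188)), (np.int64(577), np.int64(180), np.int64(36)), (np.int64(577), np.int64(170), np.int64(37)), (np.int64(578), np.int64(155), np.int64(33)), (np.int64(578), np.int64(142), np.int64(36))]
220 [(np.int64(566), np.int64(212), np.int64(37)), (np.int64(552), np.int64(186), np.int64(193)), (np.int64(553), np.int64(177), np.int64(192)), (np.int64(554), np.int64(169), np.int64(185)), (np.int64(555), np.int64(161), np.int64(166)), (np.int64(567), np.int64(154), np.int64(35)), (np.int64(568), np.int64(142), np.int64(34))]
224 [(np.int64(544), np.int64(197), np.int64(188)), (np.int64(544), np.int64(185), np.int64(193)), (np.int64(544)
[... 4216 characters left out ...]
4(426), np.int64(207), np.int64(32)), (np.int64(426), np.int64(195), np.int64(33)), (np.int64(426), np.int64(185), np.int64(34)), (np.int64(427), np.int64(175), np.int64(37)), (np.int64(427), np.int64(165), np.int64(37)), (np.int64(427), np.int64(150), np.int64(34)), (np.int64(427), np.int64(137), np.int64(34))]
280 [(np.int64(416), np.int64(207), np.int64(36)), (np.int64(416), np.int64(194), np.int64(38)), (np.int64(416), np.int64(184), np.int64(36)), (np.int64(417), np.int64(175), np.int64(33)), (np.int64(417), np.int64(164), np.int64(36)), (np.int64(417), np.int64(150), np.int64(34)), (np.int64(418), np.int64(137), np.int64(35))]<stdin>:8: RuntimeWarning: invalid value encountered in cast
```

View pics/z1.png

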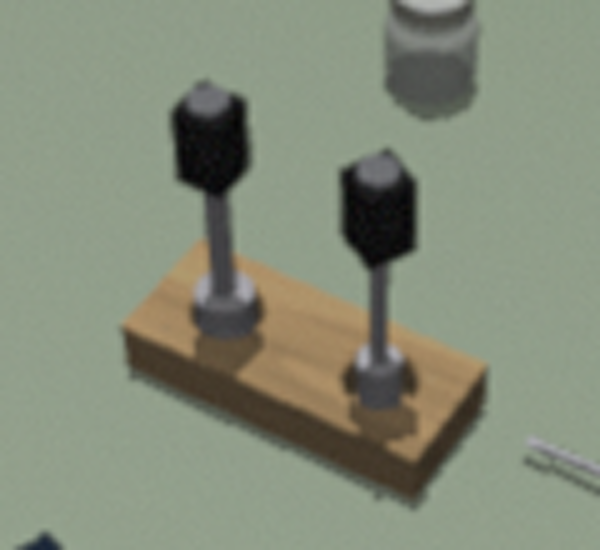

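View pics/z2.png

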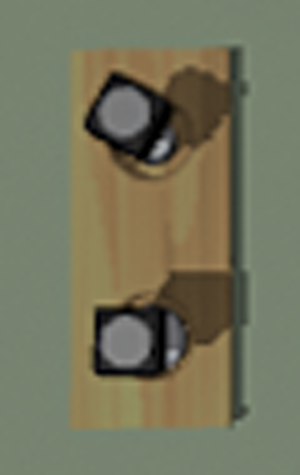

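Big driver is the one nearer the robot, at about (449,173): thicker shaft and head. Now I measure its handle square, the stand and the well.

```bash
python3 - <<'E'
from h import *
for nm in ("top","scene"):
    t=np.load(nm+"0.npz"); W=t["W"]; im=t["im"].astype(int)
    m=(W[...,2]>178)&(W[...,2]<198)&(abs(W[...,0]-449)<35)&(abs(W[...,1]-173)<35)
    P=W[m][:,:2].astype(np.float32); r=cv2.minAreaRect(P); print(nm,"handle",m.sum(),r, W[m][:,2].mean(), P.mean(0))
    m=(abs(W[...,2]-35)<6)&(abs(W[...,0]-495)<120)&(abs(W[...,1]-173)<60)
    m=cv2.morphologyEx(m.astype(np.uint8),cv2.MORPH_OPEN,np.ones((3,3)))>0
    r=cv2.minAreaRect(W[m][:,:2].astype(np.float32)); print("stand",r,np.median(W[m][:,2]))
    # cabinet face
    g=(W[...,0]>380)&(W[...,0]<680)&(W[...,1]>-320)&(W[...,1]<-20)
    m=g&(W[...,2]>80)&(W[...,2]<112)
    m=cv2.morphologyEx(m.astype(np.uint8),cv2.MORPH_OPEN,np.ones((3,3)))>0
    r=cv2.minAreaRect(W[m][:,:2].astype(np.float32)); print("cab",r,np.percentile(W[m][:,2],[5,25,50,75,95]))
t=np.load("top0.npz");cv2.imwrite("pics/z3.png",cv2.resize(t["im"][205:270,385:455],None,fx=8,fy=8,interpolation=cv2.INTER_CUBIC)[:,:,::-1])
W=t["W"]
for c in range(406,436,2): print(c,np.round(W[237,c]))
E
```

```text
top handle 193 ((449.19842529296875, 174.702880859375), (28.192838668823242, 28.71810531616211), 1.4162299633026123) 188.70803966245387 [449.15485 174.61203]
stand ((499.61627197265625, 177.63893127441406), (191.07347106933594, 80.57086944580078), 2.293771982192993) 34.76020148539567
cab ((529.9300537109375, -173.97702026367188), (252.1553497314453, 151.3173370361328), 73.2578125) [ 90.68988164  93.41296163  95.71855207  98.81763995 103.03411293]
scene handle 137 ((451.03863525390625, 176.0294189453125), (31.479795455932617, 30.55430030822754), 3.846923351287842) 187.8045076687571 [453.9276  173.15804]
stand ((500.5382995605469, 179.52542114257812), (193.4845428466797, 83.99518585205078), 1.6384772062301636) 35.758689736688495
cab ((532.0221557617188, -171.5748748779297), (252.31817626953125, 153.22483825683594), 73.11721801757812) [ 90.8337229   93.6650278   95.39690058  98.93153074 102.95287043]
406 [ 528. -141.   94.]
408 [ 528. -146.   95.]
410 [ 528. -150.   99.]
412 [ 532. -169.   36.]
414 [ 532. -173.   38.]
416 [ 532. -178.   39.]
418 [ 533. -188.   17.]
420 [ 533. -191.   30.]
422 [ 532. -191.   50.]
424 [ 530. -189.   78.]
426 [ 529. -190.   92.]
428 [ 529. -193.  103.]
430 [ 529. -197.  103.]
432 [ 529. -204.   96.]
434 [ 529. -208.  101.]
```

View pics/z3.png

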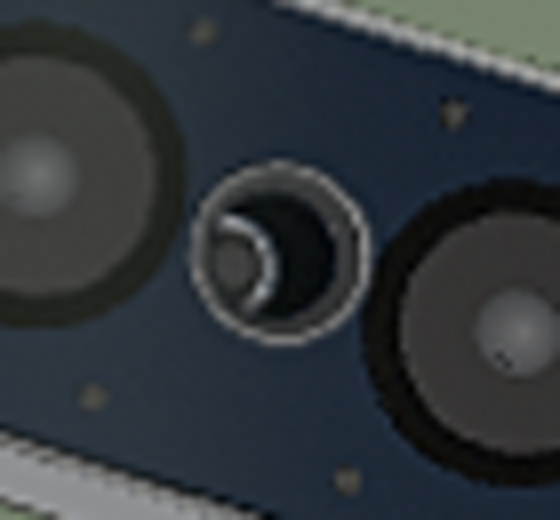

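```bash
python3 -m pendant '[[[-1,0.033,0.03,0.01,8],[-1,0.066,0.06,0.02,16],[-1,0.1,0.09,0.03,24],[-1,0.133,0.12,0.03,32],[-1,0.167,0.15,0.03,40],[-1,0.2,0.18,0.03,48],[-1,0.234,0.21,0.03,56],[-1,0.267,0.24,0.03,64],[-1,0.3,0.27,0.03,72],[-1,0.333,0.297,0.03,80],[-1,0.367,0.325,0.03,86],[-1,0.367,0.325,0.03,86],[-1,0.367,0.325,0.03,86]]]'
python3 - <<'E'
from h import *
s,im,d,i=cam("wrist"); cv2.imwrite("pics/w1.png",im[:,:,::-1]); np.savez("w1.npz",W=cloud(s,d,i),im=im,d=d)
print(s["eef_pos"],s["ee_rot"],s["joints"],s["dq"])
E
```

```text
time_s: 1.45
eef_pos: [530.2, -173.5, 260.7]
ee_rot: [-0.0, 0.992, 0.123, -0.0]
force: [-0.2, -0.4, -1.0]
grip_width: 1.0
[ 530.16762842 -173.51071307  260.74805265] [-2.09576777e-04  9.92388575e-01  1.23144738e-01 -4.96379822e-04] [-5.26187475e-01  3.67919769e-01  1.34466233e+00 -2.69417199e-04
  1.43005464e+00 -7.73065822e-01] [-0.03823078 -0.0194539   0.016538   -0.00298226 -0.00205955  0.00184065]
```

View pics/w1.png

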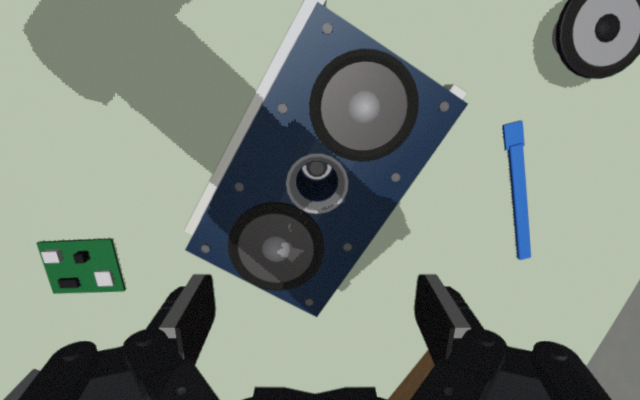

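The well lip is centred near pixel (317,184), with the nut's stud visible inside. Fitting the lip.

```bash
python3 - <<'E'
from h import *
from scipy.optimize import least_squares
def rays(uv,i,T):
    n=cv2.undistortPoints(np.array(uv,float)[:,None],K(i),np.array(i["distortion"],float))[:,0]
    return (np.c_[n,np.ones(len(n))]@T[:3,:3].T),T[:3,3]
for nm,f,c0 in (("wrist","w1.npz",(317,184)),("top","top0.npz",(420,237))):
    s=monitor.sense(); i=vision.camera_info(nm); T=pose(s,i)
    t=np.load(f); W=t["W"]
    m=(W[...,2]>100.5)&(np.hypot(W[...,0]-530,W[...,1]+174)<36)
    P=W[m][:,:2]; 
    c,_=cv2.minEnclosingCircle(P.astype(np.float32)) ,0
    print(nm,"depth lip",c,m.sum(),np.median(W[m][:,2]))
    g=cv2.cvtColor(t["im"],cv2.COLOR_RGB2GRAY).astype(np.float32)
    print(g.shape)
    # model: synth circle projected radius 28,24 at z=104; maximise brightness of the ring between vs. outside
    R=np.linalg.inv(T)
    def proj(X):
        rv,_=cv2.Rodrigues(R[:3,:3]); return cv2.projectPoints(X,rv,R[:3,3],K(i),np.array(i["distortion"],float))[0][:,0]
    a=np.linspace(0,2*np.pi,180,endpoint=False)
    def samp(c,r,z=104):
        X=np.c_[c[0]+r*np.cos(a),c[1]+r*np.sin(a),np.full(180,z)]
        p=proj(X).astype(np.float32); return cv2.remap(g,p[:,0],p[:,1],cv2.INTER_LINEAR)[:,0]
    best=None
    for x in np.arange(524,538,.5):
        for y in np.arange(-181,-166,.5):
            v=np.mean(np.clip(samp((x,y),26)-samp((x,y),30),-15,40)) 
            if best is None or v>best[0]: best=(v,x,y)
    print(best)
E
python3 - <<'E'
from h import *
t=np.load("w1.npz");cv2.imwrite("pics/z4.png",cv2.resize(t["im"][144:224,277:357],None,fx=7,fy=7,interpolation=cv2.INTER_CUBIC)[:,:,::-1])
E
```

```text
wrist depth lip ((529.9977416992188, -173.99423217773438), 35.99406051635742) 4466 335.14151447259536
(400, 640)
(np.float32(39.88602), np.float64(530.5), np.float64(-174.5))
top depth lip ((530.89306640625, -174.51622009277344), 35.185791015625) 149 103.08698672994637
(400, 640)
(np.float32(39.749165), np.float64(530.0), np.float64(-172.5))
```

View pics/z4.png

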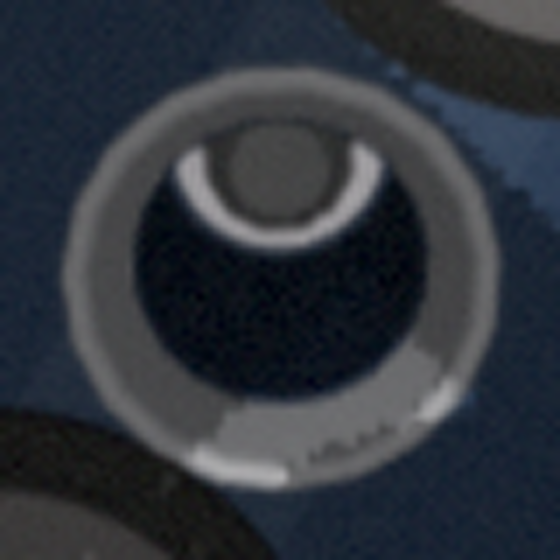

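```bash
python3 -m pendant '[[[-1,-0.008,0.035,0,8],[-1,-0.016,0.07,0,16],[-1,-0.024,0.105,0,24],[-1,-0.032,0.14,0,32],[-1,-0.04,0.175,0,40],[-1,-0.048,0.21,0,48],[-1,-0.056,0.245,0,56],[-1,-0.064,0.28,0,64],[-1,-0.072,0.315,0,72],[-1,-0.081,0.348,0,77.5],[-1,-0.081,0.348,0,77.5],[-1,-0.081,0.348,0,77.5]]]'
python3 - <<'E'
from h import *
s,im,d,i=cam("wrist"); cv2.imwrite("pics/w2.png",im[:,:,::-1]); W=cloud(s,d,i); np.savez("w2.npz",W=W,im=im,d=d)
print(s["eef_pos"],s["ee_rot"],s["joints"],s["force"])
for cx in (449,546):
    m=(W[...,2]>180)&(W[...,2]<197)&(abs(W[...,0]-cx)<30)&(abs(W[...,1]-174)<30)
    if m.sum()>10:
        P=W[m][:,:2].astype(np.float32); print(cx,m.sum(),cv2.minAreaRect(P),P.mean(0),np.median(W[m][:,2]))
E
```

```text
time_s: 2.7
eef_pos: [448.9, 173.3, 261.4]
ee_rot: [0.0, 0.698, 0.716, -0.0]
force: [0.4, 0.4, -0.7]
grip_width: 1.004
[448.92508405 173.25900801 261.42536659] [ 2.26364481e-04  6.97741051e-01  7.16350036e-01 -2.58793220e-05] [ 1.24434926e-01  1.93693936e-01  1.57206089e+00 -3.93477842e-04
  1.37559568e+00 -1.47260297e+00] [ 0.36422955  0.40200222 -0.69430999]
449 1977 ((448.7655334472656, 175.42074584960938), (30.155651092529297, 29.830217361450195), 0.8876847624778748) [447.14432 175.19513] 187.24295321422028
546 1454 ((548.4000244140625, 179.8138885498047), (30.407445907592773, 30.601608276367188), 63.28775405883789) [545.00806 179.36757] 186.81037844382053
```

View pics/w2.png

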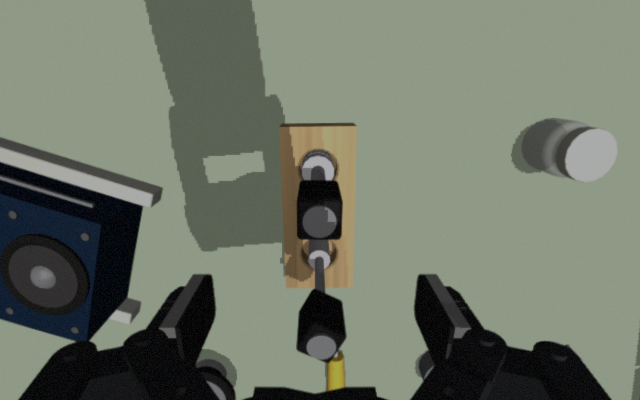

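```bash
python3 -m pendant '[[[-1,0,0.002,-0.04,0],[-1,0,0.002,-0.08,0],[-1,0,0.002,-0.115,0],[-1,0,0.002,-0.115,0],[1,0,0.002,-0.115,0],[1,0,0.002,-0.115,0],[1,0,0.002,-0.115,0],[1,0,0.002,-0.115,0],[1,0,0.002,-0.115,0],[1,0,0.002,-0.115,0],[1,0,0.002,-0.115,0],[1,0,0.002,-0.115,0]]]' 60
python3 - <<'E'
from h import *
s,im,d,i=cam("wrist"); cv2.imwrite("pics/w3.png",im[:,:,::-1])
print(s)
E
```

```text
time_s: 3.95
eef_pos: [449.7, 176.0, 147.6]
ee_rot: [0.001, 0.697, 0.717, 0.001]
force: [0.5, 0.4, 7.5]
grip_width: 0.346
{'time_s': 3.95, 'joints': array([ 1.30036569e-01,  3.07015135e-01,  1.73974122e+00, -2.20320889e-04,
        1.09235514e+00, -1.46868191e+00]), 'dq': array([ 0.00114356, -0.00199637,  0.00075841, -0.0008783 , -0.00185467,
        0.00139424]), 'tau': array([-1.33442055e-02, -3.47883189e+01, -2.10962462e+01,  1.13309403e-01,
       -2.57251728e-01,  4.18879587e-03]), 'eef_pos': array([449.69358381, 176.04836589, 147.58118531]), 'ee_rot': array([0.00084646, 0.6971294 , 0.71694424, 0.0009122 ]), 'force': array([0.52735391, 0.41542469, 7.45118336]), 'wrist_torque': array([-0.16396862,  0.22389029,  0.05501249]), 'grip_width': 0.3457178849303015}
```

View pics/w3.png

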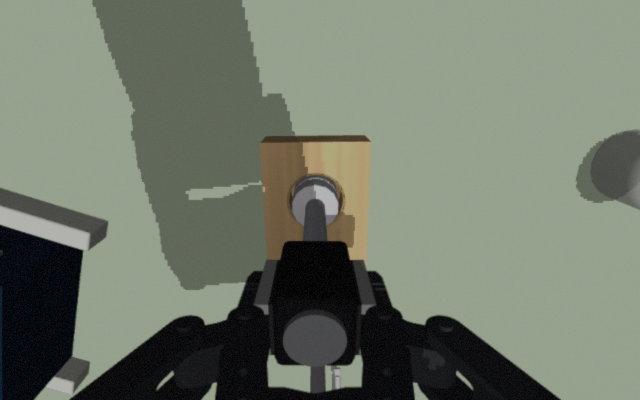

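```bash
python3 -m pendant '[[[1,0,0,0.02,0],[1,0,0,0.05,0],[1,0,0,0.09,0],[1,0,0,0.13,0],[1,0.007,-0.03,0.13,0],[1,0.014,-0.06,0.13,0],[1,0.021,-0.09,0.13,0],[1,0.028,-0.12,0.13,0],[1,0.035,-0.15,0.13,0],[1,0.042,-0.18,0.13,0],[1,0.049,-0.21,0.13,0],[1,0.056,-0.24,0.13,0],[1,0.063,-0.27,0.13,0],[1,0.07,-0.3,0.13,0],[1,0.076,-0.33,0.13,0],[1,0.08,-0.349,0.13,0],[1,0.08,-0.349,0.13,0],[1,0.08,-0.349,0.13,0]]]'
python3 - <<'E'
from h import *
for n in ("wrist","top","scene"):
    s,im,d,i=cam(n); cv2.imwrite(f"pics/{n}4.png",im[:,:,::-1]); np.savez(f"{n}4.npz",W=cloud(s,d,i),im=im,d=d,T=pose(s,i))
print(s)
E
```

```text
time_s: 5.8
eef_pos: [528.8, -172.8, 275.9]
ee_rot: [-0.001, 0.697, 0.717, 0.0]
force: [0.4, 0.2, -3.7]
grip_width: 0.343
{'time_s': 5.9, 'joints': array([-5.25380020e-01,  3.55947790e-01,  1.32157541e+00,  1.77042891e-04,
        1.46458337e+00, -2.12490439e+00]), 'dq': array([ 5.11857054e-03, -5.78697776e-03, -2.46266155e-03, -1.68908977e-03,
        4.36122326e-05, -9.21823407e-04]), 'tau': array([-5.79749309e-01, -4.55244756e+01, -2.82602549e+01, -2.00924400e-02,
       -6.74320836e-03,  1.77152571e-03]), 'eef_pos': array([ 528.89791343, -172.13469101,  276.26677325]), 'ee_rot': array([-2.70648620e-04,  6.96884008e-01,  7.17183802e-01,  2.28880503e-05]), 'force': array([ 0.55988939, -0.37326682, -2.46698185]), 'wrist_torque': array([-0.03879331, -0.03680826,  0.04702346]), 'grip_width': 0.34221282116147433}
```

View pics/wrist4.png

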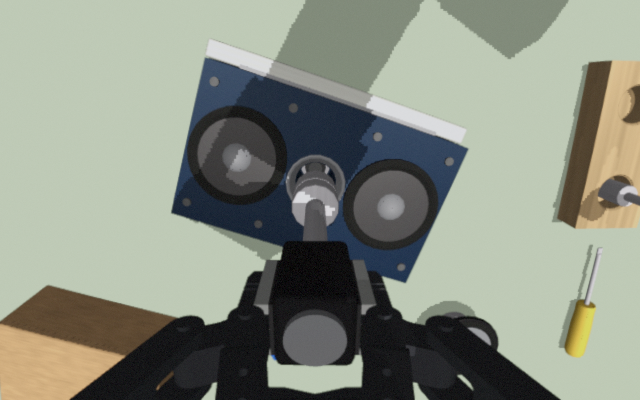

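View pics/scene4.png

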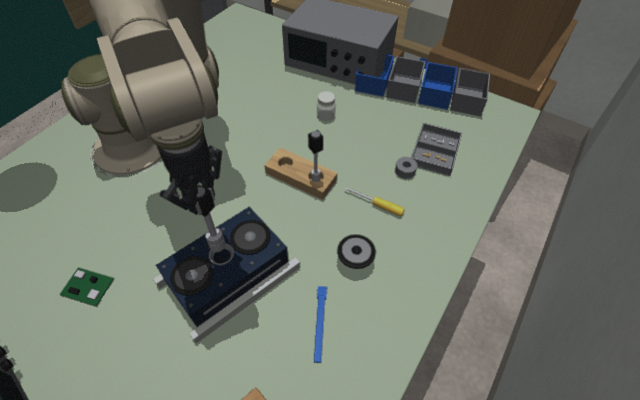

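```bash
python3 - <<'E'
from h import *
from scipy.optimize import least_squares
for n in ("wrist","scene","top"):
    t=np.load(f"{n}4.npz"); W=t["W"]
    for lo,hi,r in ((138,176,17.5),(185,255,7)):
        m=(W[...,2]>lo)&(W[...,2]<hi)&(np.hypot(W[...,0]-530,W[...,1]+173)<28)
        P=W[m]
        if len(P)<15: print(n,lo,len(P)); continue
        f=lambda p:np.hypot(P[:,0]-p[0],P[:,1]-p[1])-r
        o=least_squares(f,[530,-173],loss="soft_l1"); print(n,lo,len(P),o.x.round(2),"rms",np.sqrt(np.mean(o.fun**2)).round(2),P[:,2].min(),P[:,2].max())
# lip fit: depth from wrist4/top4
    m=(W[...,2]>101)&(W[...,2]<107)&(abs(np.hypot(W[...,0]-530,W[...,1]+174)-26)<6)
    P=W[m]; o=least_squares(lambda p:np.hypot(P[:,0]-p[0],P[:,1]-p[1])-p[2],[530,-173,26],loss="soft_l1"); print(n,"lip",len(P),o.x.round(2))
for n in ("w1","top0","scene0"):
    W=np.load(n+".npz")["W"]
    m=(W[...,2]>101)&(W[...,2]<107)&(abs(np.hypot(W[...,0]-530,W[...,1]+174)-26)<6)
    P=W[m]; o=least_squares(lambda p:np.hypot(P[:,0]-p[0],P[:,1]-p[1])-p[2],[530,-173,26],loss="soft_l1"); print(n,"lip",len(P),o.x.round(2))
E
```

```text
wrist 138 508 [ 528.95 -173.49] rms 0.24 138.0661033611791 175.96486477394564
wrist 185 817 [ 528.53 -173.59] rms 0.21 185.14119110101376 250.70812986863083
wrist lip 481 [ 531.45 -173.19   25.39]
scene 138 167 [ 527.9  -170.64] rms 0.74 138.11291380718058 175.07516031462728
scene 185 152 [ 528.65 -171.22] rms 0.6 185.42594461485464 254.98998647277597
scene lip 97 [ 532.21 -171.77   25.33]
top 138 41 [ 527.62 -172.38] rms 0.43 138.21020531869453 175.90987862297402
top 185 0
top lip 50 [ 530.65 -171.08   24.76]
w1 lip 800 [ 531.45 -173.09   25.28]
top0 lip 110 [ 530.32 -171.77   25.27]
scene0 lip 139 [ 532.32 -171.93   25.43]
```

```bash
python3 -m pendant '[[[1,0.0028,0,-0.015,0],[1,0.0028,0,-0.03,0],[1,0.0028,0,-0.034,0],[1,0.0028,0,-0.037,0],[1,0.0028,0,-0.04,0],[1,0.0028,0,-0.042,0],[1,0.0028,0,-0.042,0]]]'
python3 - <<'E'
from h import *
from scipy.optimize import least_squares
for n in ("wrist","scene"):
    s,im,d,i=cam(n); cv2.imwrite(f"pics/{n}5.png",im[:,:,::-1]); W=cloud(s,d,i)
    for lo,hi,r in ((108,138,17.5),(143,210,7)):
        m=(W[...,2]>lo)&(W[...,2]<hi)&(np.hypot(W[...,0]-531,W[...,1]+173)<28)
        P=W[m]
        o=least_squares(lambda p:np.hypot(P[:,0]-p[0],P[:,1]-p[1])-r,[530,-173],loss="soft_l1"); print(n,lo,len(P),o.x.round(2),"rms",np.sqrt(np.mean(o.fun**2)).round(2))
    m=(W[...,2]>101)&(W[...,2]<107)&(abs(np.hypot(W[...,0]-531,W[...,1]+173)-26)<6)
    P=W[m]; o=least_squares(lambda p:np.hypot(P[:,0]-p[0],P[:,1]-p[1])-p[2],[530,-173,26],loss="soft_l1"); print(n,"lip",len(P),o.x.round(2))
print(s["eef_pos"],s["force"],s["wrist_torque"])
E
```

```text
time_s: 6.65
eef_pos: [531.9, -173.0, 234.4]
ee_rot: [0.0, 0.697, 0.717, 0.0]
force: [0.3, 0.0, -4.5]
grip_width: 0.347
wrist 108 1282 [ 533.08 -173.82] rms 4.12
wrist 143 824 [ 531.63 -173.94] rms 0.2
wrist lip 680 [ 531.68 -173.16   25.43]
scene 108 153 [ 530.96 -171.61] rms 2.12
scene 143 128 [ 531.71 -172.13] rms 0.87
scene lip 98 [ 532.42 -171.83   25.12]
[ 531.88686365 -173.06936409  234.51950825] [ 0.40790529  0.22327759 -3.28032256] [ 0.00492432 -0.00034748 -0.04327138]
```

View pics/wrist5.png

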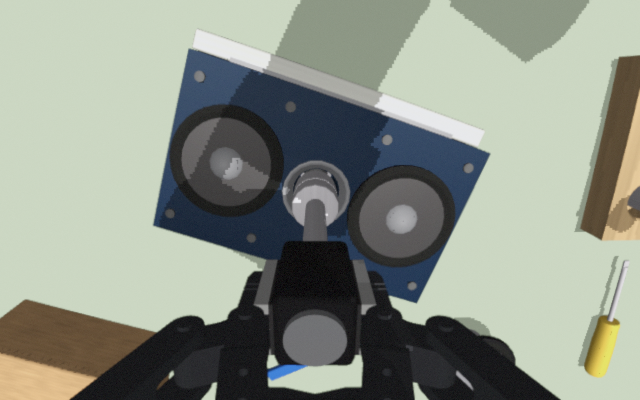

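```bash
python3 -m pendant '[[[1,0,0.0003,-0.002,0],[1,0,0.0003,-0.004,0],[1,0,0.0003,-0.006,0],[1,0,0.0003,-0.006,0]]]'; python3 -c "
from h import *
s=monitor.sense();print(s['force'],s['wrist_torque'])"
```

```text
time_s: 7.15
eef_pos: [531.7, -172.7, 227.9]
ee_rot: [-0.0, 0.697, 0.717, -0.0]
force: [-0.5, -0.3, -4.0]
grip_width: 0.342
[-0.47962231 -0.2782122  -3.97715067] [-0.04567271 -0.01467365  0.02195739]
```

```bash
python3 -m pendant '[[[1,0,0,-0.002,0],[1,0,0,-0.004,0],[1,0,0,-0.006,0],[1,0,0,-0.006,0]]]'; python3 -c "
from h import *
s=monitor.sense();print(s['force'],s['wrist_torque'])"
```

```text
time_s: 7.55
eef_pos: [531.7, -172.7, 221.9]
ee_rot: [-0.0, 0.697, 0.717, -0.0]
force: [-0.8, 0.1, -3.7]
grip_width: 0.347
[-0.79653451  0.10699008 -3.71922288] [-0.02619975  0.01804479  0.05894905]
```

```bash
python3 -m pendant '[[[1,0,0,-0.003,0],[1,0,0,-0.006,0],[1,0,0,-0.009,0],[1,0,0,-0.012,0],[1,0,0,-0.015,0],[1,0,0,-0.015,0]]]'; python3 -c "
from h import *
s=monitor.sense();print(s['force'],s['wrist_torque'])"
```

```text
time_s: 8.15
eef_pos: [531.7, -172.7, 206.8]
ee_rot: [-0.0, 0.697, 0.717, -0.0]
force: [-0.5, -0.4, -2.6]
grip_width: 0.343
[-0.50696695 -0.4041643  -2.64095995] [-0.03151442  0.00701295  0.01811332]
```

```bash
python3 -m pendant '[[[1,0,0,-0.003,0],[1,0,0,-0.006,0],[1,0,0,-0.009,0],[1,0,0,-0.012,0],[1,0,0,-0.015,0],[1,0,0,-0.018,0],[1,0,0,-0.021,0],[1,0,0,-0.024,0],[1,0,0,-0.026,0],[1,0,0,-0.026,0]]]'; python3 -c "
from h import *
s=monitor.sense();print(s['force'],s['wrist_torque'])"
```

```text
time_s: 9.15
eef_pos: [531.8, -172.7, 181.0]
ee_rot: [-0.0, 0.697, 0.717, -0.0]
force: [-0.4, -0.4, -3.0]
grip_width: 0.342
[-0.39576022 -0.38066509 -2.98516783] [0.01173622 0.00461224 0.0281449 ]
```

```bash
python3 -m pendant '[[[1,0,0,-0.002,0],[1,0,0,-0.004,0],[1,0,0,-0.006,0],[1,0,0,-0.007,0],[1,0,0,-0.008,0],[1,0,0,-0.0085,0],[1,0,0,-0.0085,0]]]'; python3 -c "
from h import *
s=monitor.sense();print(s['force'],s['wrist_torque'])"
```

```text
time_s: 9.85
eef_pos: [531.8, -172.8, 172.7]
ee_rot: [-0.0, 0.697, 0.717, 0.0]
force: [0.2, 0.8, -2.9]
grip_width: 0.344
[ 0.15411504  0.80655989 -2.90109665] [0.00905143 0.02115199 0.00580127]
```

```bash
python3 -m pendant '[[[1,0,0,-0.0005,0],[1,0,0,-0.001,0],[1,0,0,-0.001,0]]]'; python3 -c "
from h import *
s=monitor.sense();print(s['force'],s['wrist_torque'])"
```

```text
time_s: 10.15
eef_pos: [531.8, -172.7, 171.7]
ee_rot: [-0.0, 0.697, 0.717, 0.0]
force: [0.0, 0.3, -4.3]
grip_width: 0.344
[ 1.45244148e-04  3.09109791e-01 -4.31802213e+00] [-0.03909959 -0.03520871  0.00297119]
```

```bash
python3 -m pendant '[[[1,0,0,-0.0005,0],[1,0,0,-0.001,0],[1,0,0,-0.001,0]]]'; python3 -c "
from h import *
s=monitor.sense();print(s['force'],s['wrist_torque'])"
```

```text
time_s: 10.45
eef_pos: [531.8, -172.8, 170.7]
ee_rot: [-0.0, 0.697, 0.717, -0.0]
force: [0.1, 0.3, -3.5]
grip_width: 0.344
[ 0.09931397  0.27054677 -3.48860448] [ 0.04931731  0.02040972 -0.04929738]
```

```bash
python3 -m pendant '[[[1,0,0,-0.0005,0],[1,0,0,-0.001,0],[1,0,0,-0.001,0]]]'; python3 -c "
from h import *
s=monitor.sense();print(s['force'],s['wrist_torque'])"
```

```text
time_s: 10.75
eef_pos: [531.8, -172.7, 169.7]
ee_rot: [-0.0, 0.697, 0.717, -0.0]
force: [0.5, -0.4, -2.3]
grip_width: 0.343
[ 0.46275041 -0.38626376 -2.34064436] [-0.00771845  0.00087092  0.02542621]
```

```bash
python3 -m pendant '[[[1,0,0,-0.0005,0],[1,0,0,-0.001,0],[1,0,0,-0.001,0]]]'; python3 -c "
from h import *
s=monitor.sense();print(s['force'],s['wrist_torque'])"
```

```text
time_s: 11.05
eef_pos: [531.8, -172.7, 168.7]
ee_rot: [-0.0, 0.697, 0.717, -0.0]
force: [0.9, 0.1, -3.6]
grip_width: 0.344
[ 0.94387227  0.12756923 -3.55840469] [-0.02887056 -0.05382647  0.03181279]
```

```bash
python3 -m pendant '[[[1,0,0,-0.0005,0],[1,0,0,-0.001,0],[1,0,0,-0.001,0]]]'; python3 -c "
from h import *
s=monitor.sense();print(s['force'],s['wrist_torque'])"
```

```text
time_s: 11.35
eef_pos: [531.8, -172.7, 167.7]
ee_rot: [-0.0, 0.697, 0.717, -0.0]
force: [-0.2, 0.6, -3.8]
grip_width: 0.345
[-0.16678764  0.61741675 -3.82053026] [-0.00586796  0.0114323  -0.08984925]
```

```bash
python3 -m pendant '[[[1,0,0,-0.0005,0],[1,0,0,-0.001,0],[1,0,0,-0.0015,0],[1,0,0,-0.0015,0]]]'; python3 -c "
from h import *
s=monitor.sense();print(s['force'],s['wrist_torque'])"
```

```text
time_s: 11.75
eef_pos: [531.8, -172.7, 166.2]
ee_rot: [-0.0, 0.697, 0.717, -0.0]
force: [-0.1, -0.6, -2.9]
grip_width: 0.343
[-0.06607998 -0.6426281  -2.92968598] [ 0.0131097  -0.00426652  0.02096252]
```

```bash
python3 -m pendant '[[[1,0,0,-0.0005,0],[1,0,0,-0.001,0],[1,0,0,-0.0015,0],[1,0,0,-0.0015,0]]]'; python3 -c "
from h import *
s=monitor.sense();print(s['force'],s['wrist_torque'])"
```

```text
time_s: 12.15
eef_pos: [531.8, -172.7, 164.7]
ee_rot: [-0.0, 0.697, 0.717, -0.0]
force: [0.0, -0.4, -3.4]
grip_width: 0.343
[ 0.02775569 -0.40060031 -3.3521708 ] [-0.04144562 -0.03969798  0.01523976]
```

```bash
python3 - <<'E'
from h import *
for n in ("wrist","scene"):
    s,im,d,i=cam(n); cv2.imwrite(f"pics/{n}6.png",im[:,:,::-1]); W=cloud(s,d,i); np.savez(n+"6.npz",W=W,im=im)
    m=(np.hypot(W[...,0]-531,W[...,1]+173)<12)&(W[...,2]>150)&(W[...,2]<240)
    print(n,np.histogram(W[m][:,2],np.arange(150,241,3)))
E
```

```text
wrist (array([   0,    0,    0,    0,    0,    0,    0,    0,    0,    0,    0,
          0,    0,    0,    0,    0,    0,  338, 2212,  755,    0,    0,
          0,    0,    0,    0,    0,    0,   52,  430]), array([150, 153, 156, 159, 162, 165, 168, 171, 174, 177, 180, 183, 186,
       189, 192, 195, 198, 201, 204, 207, 210, 213, 216, 219, 222, 225,
       228, 231, 234, 237, 240]))
scene (array([ 0,  0,  0,  0,  0,  0,  0,  0,  0,  0,  0,  0,  0,  0,  0,  0,  0,
        0, 12, 28,  6,  0,  0,  0,  0,  0,  0,  0,  1,  1]), array([150, 153, 156, 159, 162, 165, 168, 171, 174, 177, 180, 183, 186,
       189, 192, 195, 198, 201, 204, 207, 210, 213, 216, 219, 222, 225,
       228, 231, 234, 237, 240]))
```

Handle top is at z≈206, so the socket mouth is at about 26. That is below the nut's top (32) with no resistance, so the flats seem lined up already. Carrying on gently to the floor.

```bash
python3 -m pendant '[[[1,0,0,-0.0005,0],[1,0,0,-0.001,0],[1,0,0,-0.0015,0],[1,0,0,-0.002,0],[1,0,0,-0.0025,0],[1,0,0,-0.003,0],[1,0,0,-0.003,0]]]'; python3 -c "
from h import *
s=monitor.sense();print(s['force'],s['wrist_torque'])"
```

```text
time_s: 12.95
eef_pos: [531.8, -172.7, 161.7]
ee_rot: [-0.0, 0.697, 0.717, -0.0]
force: [-0.0, -0.4, -4.2]
grip_width: 0.346
[-0.01089822 -0.42032476 -4.17863178] [-0.04091532  0.0156338  -0.00585645]
```

```bash
python3 -m pendant '[[[1,0,0,-0.0005,0],[1,0,0,-0.001,0],[1,0,0,-0.001,0]]]'; python3 -c "
from h import *
s=monitor.sense();print(s['force'],s['wrist_torque'])"
```

```text
time_s: 13.25
eef_pos: [531.8, -172.8, 160.7]
ee_rot: [-0.0, 0.697, 0.717, 0.0]
force: [0.4, 0.8, -3.6]
grip_width: 0.342
[ 0.39048587  0.83073417 -3.58291577] [-0.03189675 -0.02505421  0.00753785]
```

```bash
python3 -m pendant '[[[1,0,0,-0.0005,0],[1,0,0,-0.0005,0]]]'; python3 -c "
from h import *
s=monitor.sense();print(s['force'],s['wrist_torque'])"
```

```text
time_s: 13.45
eef_pos: [531.8, -172.7, 160.2]
ee_rot: [-0.0, 0.697, 0.717, -0.0]
force: [-0.4, 0.0, -3.5]
grip_width: 0.345
[-0.42593065  0.0440192  -3.45889529] [ 0.00953564 -0.03675359  0.05721914]
```

```bash
python3 -m pendant '[[[1,0,0,-0.0005,0],[1,0,0,-0.0005,0]]]'; python3 -c "
from h import *
s=monitor.sense();print(s['force'],s['wrist_torque'])"
```

```text
time_s: 13.65
eef_pos: [531.8, -172.7, 159.7]
ee_rot: [-0.0, 0.697, 0.717, -0.0]
force: [-0.4, 0.0, -3.6]
grip_width: 0.351
[-3.71063986e-01  3.42144647e-03 -3.57244738e+00] [-0.05821585  0.02134365  0.00547545]
```

```bash
python3 -m pendant '[[[1,0,0,-0.0005,0],[1,0,0,-0.0005,0]]]'; python3 -c "
from h import *
s=monitor.sense();print(s['force'],s['wrist_torque'])"
```

```text
time_s: 13.85
eef_pos: [531.9, -172.7, 159.6]
ee_rot: [0.0, 0.697, 0.717, 0.0]
force: [-1.2, 0.4, -0.9]
grip_width: 0.349
[-1.20238343  0.40001289 -0.85325473] [0.16685577 0.21985835 0.00028993]
```

```bash
python3 -m pendant '[[[1,0,0,-0.0005,0],[1,0,0,-0.0005,0]]]'; python3 -c "
from h import *
s=monitor.sense();print(s['force'],s['wrist_torque'])"
```

```text
time_s: 14.05
eef_pos: [532.0, -172.8, 159.6]
ee_rot: [0.0, 0.697, 0.717, 0.0]
force: [-1.6, 1.3, 5.6]
grip_width: 0.341
[-1.61561896  1.28493521  5.60002742] [ 0.30505989  0.43765818 -0.03509357]
```

Hard floor at TCP z 159.6, exactly the expected seat (socket mouth at z=20). The socket is fully seated. I ease the load off and turn clockwise.

```bash
python3 -m pendant '[[[1,0,0,0.0007,-2],[1,0,0,0.0007,-5],[1,0,0,0.0007,-8],[1,0,0,0.0007,-11],[1,0,0,0.0007,-14],[1,0,0,0.0007,-15],[1,0,0,0.0007,-15]]]'; python3 -c "
from h import *
s=monitor.sense();print(s['force'],s['wrist_torque'],s['joints'][5])"
```

```text
time_s: 14.75
eef_pos: [532.0, -172.6, 159.6]
ee_rot: [0.0, 0.785, 0.62, 0.0]
force: [-0.0, 1.2, 0.7]
grip_width: 0.342
[-0.04329061  1.24572782  0.74740743] [ 0.46583557 -0.0437393   0.07179297] -1.8610151269902702
```

```bash
python3 -m pendant '[[[1,0,0,0,-3],[1,0,0,0,-6],[1,0,0,0,-9],[1,0,0,0,-12],[1,0,0,0,-15],[1,0,0,0,-15]]]'; python3 -c "
from h import *
s=monitor.sense();print(s['force'],s['wrist_torque'],s['joints'][5])"
```

```text
time_s: 15.35
eef_pos: [531.9, -172.7, 159.6]
ee_rot: [0.0, 0.859, 0.512, 0.0]
force: [-0.3, 2.1, 1.4]
grip_width: 0.343
[-0.2565952   2.11268508  1.41874599] [0.48310209 0.02235932 0.03651118] -1.5990165900820574
```

```bash
python3 -m pendant '[[[1,0,0,0,-2],[1,0,0,0,-4],[1,0,0,0,-6],[1,0,0,0,-7],[1,0,0,0,-7]]]'; python3 -c "
from h import *
s=monitor.sense();print(s['force'],s['wrist_torque'],s['joints'][5])"
```

```text
time_s: 15.85
eef_pos: [531.9, -172.7, 159.6]
ee_rot: [0.0, 0.888, 0.459, 0.0]
force: [-0.0, 2.0, 1.9]
grip_width: 0.344
[-0.03117074  2.03871337  1.87621555] [ 0.53319807 -0.05797026  0.0801826 ] -1.4776542214064101
```

```bash
python3 -m pendant '[[[1,0,0,0,-1],[1,0,0,0,-2],[1,0,0,0,-2]]]'; python3 -c "
from h import *
s=monitor.sense();print(s['force'],s['wrist_torque'],s['joints'][5])"
```

```text
time_s: 16.15
eef_pos: [531.9, -172.7, 159.6]
ee_rot: [0.0, 0.897, 0.443, 0.0]
force: [-0.3, 2.2, 3.0]
grip_width: 0.347
[-0.33339315  2.17255806  3.02165265] [ 0.58760695 -0.07789251  0.10605666] -1.441120783329096
```

```bash
python3 -m pendant '[[[1,0,0,0,-1],[1,0,0,0,-2],[1,0,0,0,-2]]]'; python3 -c "
from h import *
s=monitor.sense();print(s['force'],s['wrist_torque'],s['joints'][5])"
```

```text
time_s: 16.45
eef_pos: [531.9, -172.7, 159.6]
ee_rot: [0.0, 0.904, 0.427, 0.0]
force: [0.2, 2.8, 4.3]
grip_width: 0.345
[0.17374771 2.83384777 4.34852944] [ 0.72125906 -0.05496414  0.11324658] -1.4058514349544193
```

```bash
python3 -m pendant '[[[1,0,0,0.0003,-1],[1,0,0,0.0003,-2],[1,0,0,0.0003,-2]]]'; python3 -c "
from h import *
s=monitor.sense();print(s['force'],s['wrist_torque'],s['joints'][5])"
```

```text
time_s: 16.75
eef_pos: [531.8, -172.7, 159.7]
ee_rot: [-0.0, 0.912, 0.411, -0.0]
force: [1.2, 1.5, 1.2]
grip_width: 0.341
[1.17780776 1.50755273 1.24338054] [ 0.64727581 -0.23379915  0.13222137] -1.3708493885638424
```

```bash
python3 -m pendant '[[[1,0,0,0,-1],[1,0,0,0,-2],[1,0,0,0,-2]]]'; python3 -c "
from h import *
s=monitor.sense();print(s['force'],s['wrist_torque'],s['joints'][5])"
```

```text
time_s: 17.05
eef_pos: [531.8, -172.7, 159.7]
ee_rot: [-0.0, 0.919, 0.395, -0.0]
force: [0.6, 2.5, 0.8]
grip_width: 0.345
[0.59410335 2.49485586 0.77830466] [ 0.59562247 -0.32030399  0.16427781] -1.335951289189139
```

```bash
python3 -m pendant '[[[1,0,0,0,-1],[1,0,0,0,-2],[1,0,0,0,-2]]]'; python3 -c "
from h import *
s=monitor.sense();print(s['force'],s['wrist_torque'],s['joints'][5])"
```

```text
time_s: 17.35
eef_pos: [531.8, -172.7, 159.7]
ee_rot: [-0.0, 0.925, 0.379, -0.0]
force: [-0.3, 0.7, -1.4]
grip_width: 0.341
[-0.31560985  0.68416765 -1.36034667] [ 0.65227569 -0.30134158  0.08984702] -1.3010632524546664
```

```bash
python3 -m pendant '[[[1,0,0,0,-1],[1,0,0,0,-2],[1,0,0,0,-2]]]'; python3 -c "
from h import *
s=monitor.sense();print(s['force'],s['wrist_torque'],s['joints'][5])"
```

```text
time_s: 17.65
eef_pos: [531.8, -172.7, 159.7]
ee_rot: [-0.0, 0.932, 0.363, -0.0]
force: [0.7, 2.4, -1.2]
grip_width: 0.347
[ 0.67481443  2.36990025 -1.15711093] [ 0.57567608 -0.25434359  0.10006501] -1.26616157496138
```

```bash
python3 -m pendant '[[[1,0,0,0,-1],[1,0,0,0,-2],[1,0,0,0,-2]]]'; python3 -c "
from h import *
s=monitor.sense();print(s['force'],s['wrist_torque'],s['joints'][5])"
```

```text
time_s: 17.95
eef_pos: [531.8, -172.7, 159.7]
ee_rot: [-0.0, 0.938, 0.347, -0.0]
force: [0.9, 1.6, -2.7]
grip_width: 0.343
[ 0.87961294  1.63174852 -2.72285559] [ 0.59379352 -0.21470509  0.12772691] -1.2312528036598875
```

```bash
python3 -m pendant '[[[1,0,0,0,-1],[1,0,0,0,-2],[1,0,0,0,-2]]]'; python3 -c "
from h import *
s=monitor.sense();print(s['force'],s['wrist_torque'],s['joints'][5])"
```

```text
time_s: 18.25
eef_pos: [531.7, -172.7, 159.7]
ee_rot: [-0.0, 0.944, 0.33, -0.0]
force: [0.8, 2.7, -2.8]
grip_width: 0.344
[ 0.82153655  2.65221452 -2.79502445] [ 0.52912609 -0.261323    0.09436184] -1.196337127878507
```

```bash
python3 -m pendant '[[[1,0,0,-0.0003,-1],[1,0,0,-0.0003,-2],[1,0,0,-0.0003,-2]]]'; python3 -c "
from h import *
s=monitor.sense();print(s['force'],s['wrist_torque'],s['joints'][5])"
```

```text
time_s: 18.55
eef_pos: [531.9, -172.8, 159.7]
ee_rot: [0.0, 0.95, 0.314, 0.0]
force: [-0.5, 1.9, -0.6]
grip_width: 0.342
[-0.46989469  1.91936474 -0.6090112 ] [0.64902771 0.00074495 0.31368041] -1.1616723429848699
```

```bash
python3 -m pendant '[[[1,0,0,0,-1],[1,0,0,0,-2],[1,0,0,0,-2]]]'; python3 -c "
from h import *
s=monitor.sense();print(s['force'],s['wrist_torque'],s['joints'][5])"
```

```text
time_s: 18.85
eef_pos: [531.9, -172.8, 159.6]
ee_rot: [0.0, 0.955, 0.297, -0.0]
force: [-1.1, 1.9, 0.9]
grip_width: 0.341
[-1.06274528  1.89230514  0.89603845] [0.6206757  0.07867457 0.59133444] -1.126820122285027
```

```bash
python3 -m pendant '[[[1,0,0,0,-1],[1,0,0,0,-2],[1,0,0,0,-2]]]'; python3 -c "
from h import *
s=monitor.sense();print(s['force'],s['wrist_torque'],s['joints'][5])"
```

```text
time_s: 19.15
eef_pos: [531.9, -172.7, 159.6]
ee_rot: [0.0, 0.96, 0.28, 0.0]
force: [-0.1, 2.5, 1.5]
grip_width: 0.345
[-0.14653163  2.5167477   1.51029434] [0.61666867 0.20035955 0.58313186] -1.0916851032732302
```

Torque rose from about 0.1 to 0.59 N m, so the nut is at its stop, below the wrenching limit. I back off to unload it, then lift.

```bash
python3 -m pendant '[[[1,0,0,0,1.5],[1,0,0,0,3],[1,0,0,0,4],[1,0,0,0,4]]]'; python3 -c "
from h import *
s=monitor.sense();print(s['force'],s['wrist_torque'],s['joints'][5])"
```

```text
time_s: 19.55
eef_pos: [531.9, -172.8, 159.6]
ee_rot: [0.0, 0.949, 0.314, 0.0]
force: [-0.1, 2.7, 3.8]
grip_width: 0.344
[-0.08379175  2.68512291  3.75949838] [0.56505288 0.11557194 0.20951905] -1.1628032105826862
```

```bash
python3 -m pendant '[[[1,0,0,0.0003,1],[1,0,0,0.0005,2],[1,0,0,0.0005,2]]]'; python3 -c "
from h import *
s=monitor.sense();print(s['force'],s['wrist_torque'],s['joints'][5])"
```

```text
time_s: 19.85
eef_pos: [531.8, -172.7, 159.7]
ee_rot: [-0.0, 0.944, 0.331, -0.0]
force: [0.5, 2.1, -2.1]
grip_width: 0.343
[ 0.53226123  2.09822697 -2.10999133] [ 0.43007759 -0.21459953  0.00108123] -1.1977697645934886
```

```bash
python3 -m pendant '[[[1,0,0,0.002,0],[1,0,0,0.005,0],[1,0,0,0.009,0],[1,0,0,0.013,0],[1,0,0,0.017,0],[1,0,0,0.017,0]]]'; python3 -c "
from h import *
s=monitor.sense();print(s['force'],s['wrist_torque'],s['joints'][5])"
```

```text
time_s: 20.45
eef_pos: [532.1, -173.1, 178.0]
ee_rot: [0.001, 0.944, 0.33, 0.0]
force: [0.3, -0.7, -3.9]
grip_width: 0.342
[ 0.28308827 -0.65606881 -3.92603985] [ 0.01467903 -0.04215797 -0.00770508] -1.19709202349039
```

```bash
python3 -m pendant '[[[1,0,0,0.01,0],[1,0,0,0.02,0],[1,0,0,0.03,0],[1,0,0,0.04,0],[1,0,0,0.05,0],[1,0,0,0.06,0],[1,0,0,0.08,0],[1,0,0,0.1,0],[1,0,0,0.1,0],[1,0,0,0.1,0]]]'
python3 - <<'E'
from h import *
from scipy.optimize import least_squares
for n in ("wrist","scene"):
    s,im,d,i=cam(n); cv2.imwrite(f"pics/{n}7.png",im[:,:,::-1]); W=cloud(s,d,i)
    for lo,hi,r in ((138,176,17.5),(185,255,7)):
        m=(W[...,2]>lo)&(W[...,2]<hi)&(np.hypot(W[...,0]-531,W[...,1]+173)<28)
        P=W[m]
        o=least_squares(lambda p:np.hypot(P[:,0]-p[0],P[:,1]-p[1])-r,[530,-173],loss="soft_l1"); print(n,lo,len(P),o.x.round(2),"rms",np.sqrt(np.mean(o.fun**2)).round(2))
    m=(np.hypot(W[...,0]-531,W[...,1]+173)<10)&(W[...,2]>305)&(W[...,2]<330); print("top",np.median(W[m][:,2]))
print(s["eef_pos"],s["ee_rot"],s["force"],s["wrist_torque"])
E
```

```text
time_s: 21.45
eef_pos: [531.7, -172.7, 276.6]
ee_rot: [-0.0, 0.944, 0.33, -0.0]
force: [0.3, 0.1, -4.2]
grip_width: 0.343
wrist 138 496 [ 531.9  -174.02] rms 0.23
wrist 185 827 [ 531.56 -173.61] rms 0.19
top 318.6880384403049
scene 138 174 [ 530.71 -170.95] rms 0.69
scene 185 151 [ 531.29 -171.42] rms 0.79
top 319.468818933842
[ 531.5247907  -172.58246159  275.94746932] [-6.38800005e-04  9.43820805e-01  3.30456602e-01 -5.60762062e-04] [ 0.27401319  0.13513643 -3.57372004] [ 0.00858481 -0.03444106 -0.02008453]
```

View pics/wrist7.png

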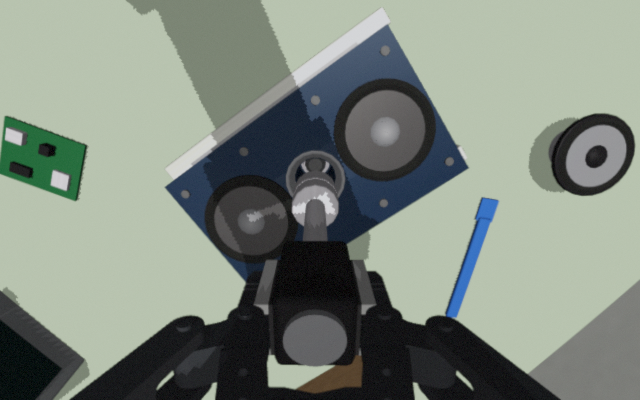

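```bash
python3 -m pendant '[[[1,-0.007,0.029,0,5],[1,-0.014,0.058,0,10],[1,-0.021,0.087,0,15],[1,-0.028,0.116,0,20],[1,-0.035,0.145,0,25],[1,-0.042,0.174,0,30],[1,-0.049,0.203,0,35],[1,-0.056,0.232,0,40],[1,-0.063,0.261,0,45],[1,-0.07,0.29,0,50],[1,-0.076,0.319,0,53],[1,-0.08,0.338,0,53],[1,-0.0828,0.3487,0,53],[1,-0.0828,0.3487,0,53],[1,-0.0828,0.3487,0,53]]]'
python3 - <<'E'
from h import *
from scipy.optimize import least_squares
for n in ("wrist","scene","top"):
    s,im,d,i=cam(n); cv2.imwrite(f"pics/{n}8.png",im[:,:,::-1]); W=cloud(s,d,i); np.savez(n+"8.npz",W=W,im=im,d=d)
    for lo,hi,r in ((140,178,17.5),(187,255,7)):
        m=(W[...,2]>lo)&(W[...,2]<hi)&(np.hypot(W[...,0]-449,W[...,1]-176)<28)
        P=W[m]
        if len(P)<10: continue
        o=least_squares(lambda p:np.hypot(P[:,0]-p[0],P[:,1]-p[1])-r,[449,176],loss="soft_l1"); print(n,lo,len(P),o.x.round(2),"rms",np.sqrt(np.mean(o.fun**2)).round(2))
    # hole: points below the top of the stand
    m=(abs(W[...,2]-35)<5)&(abs(np.hypot(W[...,0]-449.5,W[...,1]-176)-27)<12)
    st=(abs(W[...,2]-35)<5)&(abs(W[...,0]-495)<120)&(abs(W[...,1]-177)<60)
    st=cv2.morphologyEx(st.astype(np.uint8),cv2.MORPH_OPEN,np.ones((3,3)))>0
    print("stand",cv2.minAreaRect(W[st][:,:2].astype(np.float32)))
    P=W[(W[...,2]<28)&(W[...,2]>3)&(np.hypot(W[...,0]-449.5,W[...,1]-176)<26)]
    if len(P): print("hole pts",len(P),cv2.minEnclosingCircle(P[:,:2].astype(np.float32)))
print(s["eef_pos"],s["ee_rot"],s["force"],s["wrist_torque"])
E
```

```text
time_s: 23.05
eef_pos: [449.1, 175.3, 276.6]
ee_rot: [-0.0, 0.697, 0.717, -0.0]
force: [0.5, 0.1, -1.9]
grip_width: 0.342
wrist 140 523 [450.05 174.27] rms 0.53
wrist 187 809 [449.28 174.33] rms 0.2
stand ((480.524169921875, 176.7958984375), (151.36932373046875, 80.24142456054688), 2.111414670944214)
hole pts 798 ((450.709716796875, 175.68914794921875), 20.472980499267578)
scene 140 146 [449.46 177.31] rms 1.29
scene 187 118 [449.46 176.87] rms 1.32
stand ((501.3404541015625, 179.87820434570312), (190.4178009033203, 85.04566192626953), 1.5953432321548462)
hole pts 101 ((444.73486328125, 186.163330078125), 18.78348731994629)
stand ((556.7659301757812, 179.1588134765625), (76.3718490600586, 76.37028503417969), 2.1507771015167236)
[449.28782831 175.092632   276.80212935] [ 1.33854508e-05  6.97642937e-01  7.16445594e-01 -2.06545689e-04] [-0.07707634 -1.11247819 -3.26443346] [0.03517523 0.06549637 0.01329569]
```

View pics/wrist8.png

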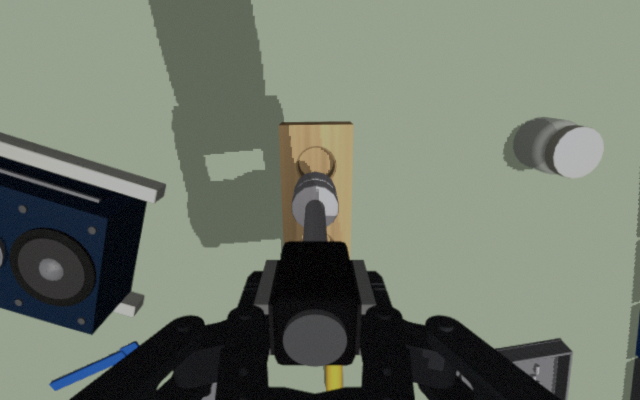

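```bash
python3 -m pendant '[[[1,0.0004,0.0013,-0.03,0],[1,0.0004,0.0013,-0.06,0],[1,0.0004,0.0013,-0.08,0],[1,0.0004,0.0013,-0.095,0],[1,0.0004,0.0013,-0.095,0],[1,0.0004,0.0013,-0.098,0],[1,0.0004,0.0013,-0.101,0],[1,0.0004,0.0013,-0.104,0],[1,0.0004,0.0013,-0.107,0],[1,0.0004,0.0013,-0.107,0]]]'; python3 - <<'E'
from h import *
s,im,d,i=cam("wrist"); cv2.imwrite("pics/w9.png",im[100:300,200:440,::-1].repeat(3,0).repeat(3,1))
print(s['force'],s['wrist_torque'])
E
```

```text
time_s: 24.2
eef_pos: [449.3, 177.2, 169.8]
ee_rot: [-0.0, 0.697, 0.717, -0.0]
force: [0.3, 0.5, -3.5]
grip_width: 0.341
[ 0.27288376  0.51367585 -3.49674659] [ 0.00599102  0.05654523 -0.00230659]
```

View pics/w9.png

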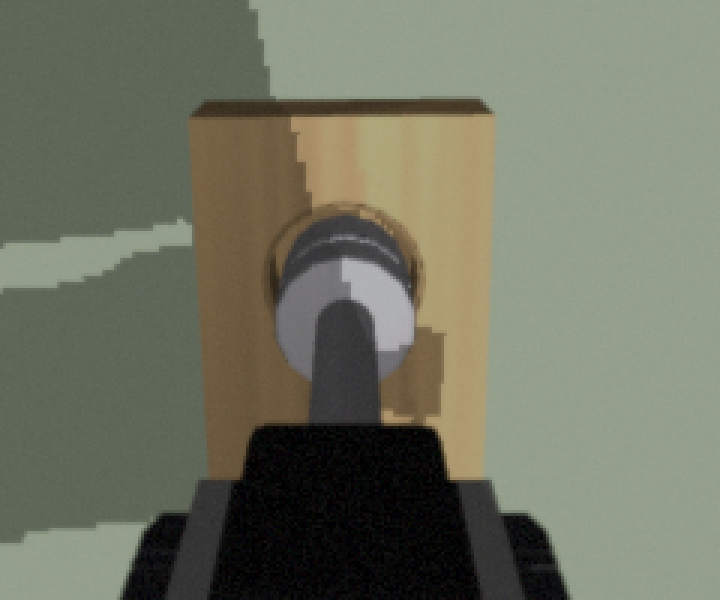

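The head (crop ~345,300) is centred in the hole ring, with no side force. Lowering to the hole floor.

```bash
python3 -m pendant '[[[1,0,0,-0.004,0],[1,0,0,-0.008,0],[1,0,0,-0.012,0],[1,0,0,-0.016,0],[1,0,0,-0.019,0],[1,0,0,-0.02,0],[1,0,0,-0.0205,0],[1,0,0,-0.0205,0]]]'; python3 -c "
from h import *
s=monitor.sense();print(s['force'],s['wrist_torque'])"
```

```text
time_s: 25.05
eef_pos: [449.5, 177.3, 149.6]
ee_rot: [0.0, 0.697, 0.717, 0.0]
force: [0.4, 0.7, -3.1]
grip_width: 0.346
[ 0.43997453  0.65674659 -3.09203821] [-0.02668292 -0.01645319  0.0187863 ]
```

```bash
python3 -m pendant '[[[1,0,0,-0.0005,0],[1,0,0,-0.001,0],[1,0,0,-0.001,0]]]'; python3 -c "
from h import *
s=monitor.sense();print(s['force'],s['wrist_torque'])"
```

```text
time_s: 25.35
eef_pos: [449.4, 177.3, 148.5]
ee_rot: [0.0, 0.697, 0.717, -0.0]
force: [0.1, 0.3, -3.2]
grip_width: 0.341
[ 0.05313496  0.30288464 -3.18002235] [ 0.04536224  0.05445408 -0.0123268 ]
```

```bash
python3 -m pendant '[[[1,0,0,-0.0005,0],[1,0,0,-0.001,0],[1,0,0,-0.001,0]]]'; python3 -c "
from h import *
s=monitor.sense();print(s['force'],s['wrist_torque'])"
```

```text
time_s: 25.65
eef_pos: [449.5, 177.3, 147.6]
ee_rot: [0.0, 0.697, 0.717, 0.0]
force: [-1.5, -0.6, -1.6]
grip_width: 0.346
[-1.47927857 -0.58772159 -1.61774185] [ 0.01446957  0.0390312  -0.00725904]
```

```bash
python3 -m pendant '[[[1,0,0,-0.0004,0],[1,0,0,-0.0004,0],[0.25,0,0,-0.0004,0],[0.2,0,0,-0.0004,0],[0.1,0,0,-0.0004,0],[0,0,0,-0.0004,0],[-0.3,0,0,-0.0004,0],[-0.6,0,0,-0.0004,0],[-1,0,0,-0.0004,0],[-1,0,0,-0.0004,0],[-1,0,0,-0.0004,0],[-1,0,0,-0.0004,0],[-1,0,0,-0.0004,0],[-1,0,0,-0.0004,0]]]'
python3 - <<'E'
from h import *
s,im,d,i=cam("wrist"); cv2.imwrite("pics/w10.png",im[:,:,::-1])
print(s['force'],s['wrist_torque'])
E
```

```text
time_s: 27.05
eef_pos: [449.4, 177.3, 147.1]
ee_rot: [-0.0, 0.697, 0.717, -0.0]
force: [0.0, -0.1, -0.0]
grip_width: 1.004
[ 0.03131666 -0.05267824 -0.04669543] [-0.03875541 -0.02397492  0.04626544]
```

View pics/w10.png

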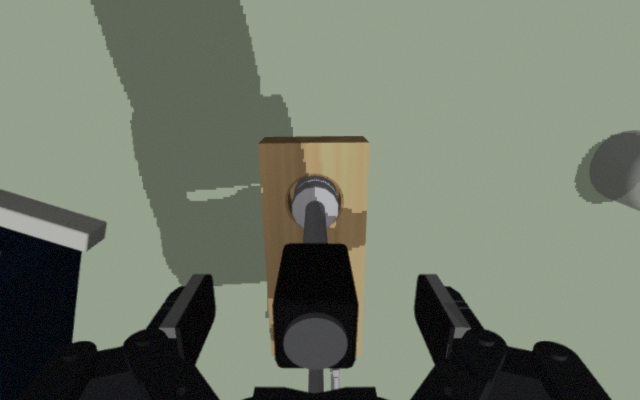

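The driver stands free in its hole, with the handle at (315,300) between the open fingers. I raise straight up, back away and check.

```bash
python3 -m pendant '[[[-1,0,0,0.03,0],[-1,0,0,0.06,0],[-1,0,0,0.1,0],[-1,0,0,0.14,0],[-1,0,-0.04,0.14,0],[-1,0,-0.08,0.14,0],[-1,0,-0.12,0.14,0],[-1,0,-0.16,0.14,0],[-1,0,-0.16,0.14,0],[-1,0,-0.16,0.14,0]]]'
python3 - <<'E'
from h import *
for n in ("scene","top"):
    s,im,d,i=cam(n); cv2.imwrite(f"pics/{n}11.png",im[:,:,::-1]); W=cloud(s,d,i)
    cv2.imwrite(f"pics/{n}11z.png",cv2.resize(im[100:210,240:360] if n=="scene" else im[200:295,245:305],None,fx=5,fy=5,interpolation=cv2.INTER_CUBIC)[:,:,::-1])
    for cx in (449,547):
        m=(W[...,2]>180)&(W[...,2]<197)&(abs(W[...,0]-cx)<30)&(abs(W[...,1]-176)<30)
        P=W[m][:,:2].astype(np.float32); print(n,cx,cv2.minAreaRect(P),np.median(W[m][:,2]))
E
```

```text
time_s: 28.1
eef_pos: [449.4, 16.9, 287.1]
ee_rot: [-0.0, 0.698, 0.716, 0.0]
force: [1.1, -0.2, 0.1]
grip_width: 0.997
scene 449 ((451.9365234375, 178.11170959472656), (30.02239227294922, 31.046812057495117), 1.0881072282791138) 188.99266385626328
scene 547 ((550.53369140625, 181.48365783691406), (30.238712310791016, 33.17332458496094), 62.69565963745117) 188.95328382301284
top 449 ((449.1339416503906, 176.9333953857422), (28.2836856842041, 29.059123992919922), 1.6485497951507568) 188.69909302050257
top 547 ((548.9729614257812, 179.2879638671875), (30.35102081298828, 29.99996566772461), 64.17634582519531) 188.3933966212951
```

View pics/scene11.png

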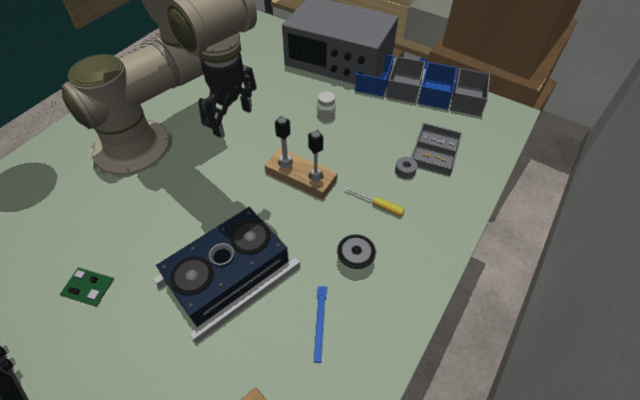

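View pics/scene11z.png

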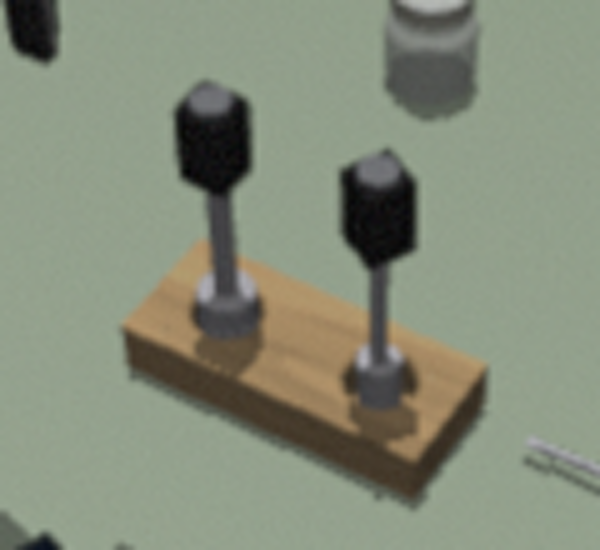

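View pics/top11.png

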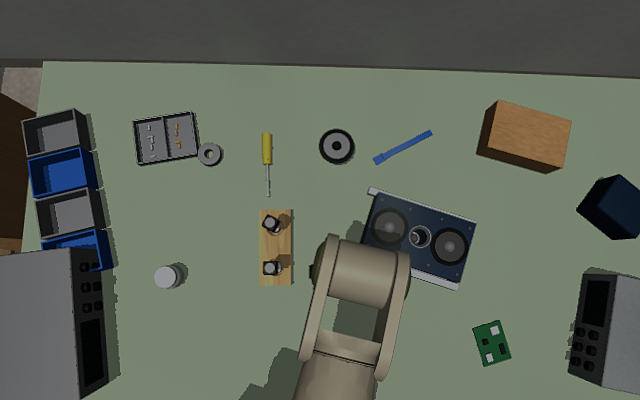

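Big driver is upright in its hole (scene ~(285,160)), with the small driver and bystanders where they were. Handing in.

```bash
python3 -c "
from h import *
print(order.finish_job(), monitor.sense()['time_s'])"
```

```text
the job is handed in; nothing more can be done
the job is handed in; nothing more can be done
```

The nut is tightened against its stop, and the big driver is back upright in its own hole. I handed the job in at about 28 s. No verdict was given, and I could not read the nut's angle directly.

- **Seating:** the socket happened to be lined up with the flats. It met no felt resistance over the nut, so the spring washer was hardly loaded, and stopped on the well floor at the expected height (socket mouth at z ≈ 20 mm). Floor contact stayed under about 10 N.
- **Tightening:** I turned about 59° clockwise in all, with a light drag of about 0.1 N m. After about 53° the torque rose to 0.31 and then 0.59 N m, which I read as the hard stop.
- **Not as planned:** the last two 2° steps were already queued when the torque passed 0.3 N m. The highest reading was 0.59 N m, above the 0.3 that is plenty but below the 0.8 limit. Torque stayed flat on the last step, so the handle probably slipped slightly in the grip. I backed off about 6° until the torque read zero, then lifted out.
- **Last checks:** the big driver's handle top is at z ≈ 189 mm, within about 2 mm of its original position. By the same measurement the small driver stands where it was at the start, and the other objects look unmoved in the pictures. The gripper is open and clear of everything.

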